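# Load a hex blank into the tapping dial and index it under the tap guide

### The job

Load the loose brass hex blank, standing on end, into the empty hex nest on the loading side of the indexing dial (the one that a single counter-clockwise click brings under the tap guide), pressing it gently until it sits fully home on the nest's floor; the nest has some float, so feel for it and do not force the blank. Then turn the dial by its knob exactly one click counter-clockwise as seen from above, so that the blank comes to rest under the guide bush with the dial held by its detent, and let go. Do not knock the guide arm or the other things on the bench.

Things in the scene. Friction and masses are not known exactly. Their poses are not given: they have to be found in the camera images.
- blank_mid (a point): The one loose brass hex blank: a hexagonal bar 24 mm across flats (27.7 mm across corners), 40 mm long, about 0.15 kg, standing on end on the bench at the left. The point is its centre, 20 mm above its underside; z along the bar, x square to one pair of flats (the other flats are 60 degrees apart).
- dial_plate: Steel dial with five rounded lobes, 154 mm across, top face 32 mm above the bench. Origin on its axis at bench level, z up; turns with the dial. Five hex nests on a circle of 55 mm radius: in this frame at 180 degrees (-x) the empty one to load, at 108 degrees an empty one to leave empty, at 252, 324 and 36 degrees nests that hold blanks already.
- dial (a joint): Angle of the dial in rad, counter-clockwise from above positive; about 0 at the start, resting in a click. A sprung roller rests in the hollows between the lobes, one click every 72 degrees (1.257 rad): it takes about 0.25 N m to leave a click, and past half-way the roller draws the dial on into the next.
- load_nest (a point): Nominal centre of the mouth of the nest to load, 50 mm above the bench; axes as dial_plate. A hexagonal socket 25.5 mm across flats, 16 mm deep, walls 6.5 mm thick, lead-in 1 mm wide and 1.8 mm deep; one pair of flats is square to x. The nest floats: held by about 6 N of friction, it sits up to 4.5 mm off this point along x and up to 4.5 mm along y, differently each time; it does not turn.
- nest_floor (a point): Nominal centre of that nest's floor, 34 mm above the bench. A blank fully home has its centre 54 mm and its top 74 mm above the bench. A spring ball in the nest's outer wall, 8.5 mm above the floor, stands 2.5 mm into the socket and grips the blank, which has to be pressed past it with 5 to 15 N. The blank must not be pressed on the dial or nest with 30 N or more.
- knob_mid (a point): Middle of the dial's knurled steel knob on the turning axis, 110 mm above the bench: a round knob 36 mm across and 24 mm high (from 98 to 122 mm above the bench), on a thinner stem, fixed to the dial.
- guide_bush (a point): Centre of the lower face of the fixed tap guide bush, 79 mm above the bench, at 252 degrees and 55 mm from the axis in the frame of jig_base; it clears a blank that is home by 5 mm. The steel arm that carries it is 26 mm wide with its top at 96 mm (bush 99 mm) and comes from a 30 mm square column 106 mm from the axis at 292 degrees.
- jig_base: The fixed grey base of the jig, 132 mm across. Origin on the dial's axis at bench level, z up; the nest to load stands on its -x side at the start. Between it and the loose blank stands the bench's own tap post, 228 mm tall, with a cross bar 165 mm above the bench; to the right a white carton 197 mm tall.
- guide_arm: The fixed steel column and arm of the tap guide (see guide_bush); same origin and axes as jig_base.
- oiler: Red pump oil can, 178 mm tall, standing beyond the jig: leave it alone. Origin under its middle.
- thumb_screw: Small steel thumb screw standing on its head, 30 mm across and 29 mm high: leave it alone. Origin under its middle.
- vee_block: Steel V-block, 50 x 50 x 34 mm, on the bench at the left, beyond the loose blank: leave it alone. Origin under its middle.
There are look-alikes about, which are no part of the job. Of the things shaped like the part that bears blank_mid, the brass one is meant.

How it is judged (in metres and radians):
On the way:
1. the blank is fully home in the nest on the loading side while the dial still rests in its first click (z of blank_mid in the frame of dial_plate below 0.0565 m and horizontal distance between blank_mid and load_nest below 0.009 m and angle between the z axis of blank_mid and the z axis of dial_plate, either way round below 0.07 rad and value of joint dial between -0.1 and 0.1 rad), for 0.2 s.
At the end, for the whole second after the job is handed in: The blank is in the nest it was loaded into (within 9 mm of the nest's nominal centre, upright to the dial within 0.07 rad, its centre less than 56.5 mm above the bench, i.e. within 2.5 mm of fully home), and the dial rests one click (1.257 rad, within 0.05) counter-clockwise of its start, still (z of blank_mid in the frame of dial_plate below 0.0565 m and horizontal distance between blank_mid and load_nest below 0.009 m and angle between the z axis of blank_mid and the z axis of dial_plate, either way round below 0.07 rad and value of joint dial between 1.207 and 1.307 rad and velocity of joint dial between -0.05 and 0.05 rad/s); the robot touches nothing.
It fails at once if the blank is pressed on the dial or a nest with 30 N or more (contact force between blank and dial_plate above 30 N).
It fails at once if anything strikes the guide arm with more than 8 N (contact force between anything else and guide_arm above 8 N).
It fails at once if the dial is turned more than 20 degrees the wrong way or past its click (value of joint dial below -0.35 rad or value of joint dial above 1.61 rad).
It fails at once if a bystander is moved by more than 25 mm (distance of any of oiler, thumb_screw, vee_block from where it was at the start of the episode above 0.025 m).
It also fails if it takes over 72 s, if anything falls off the work surface, if the arm or the gripper's body presses on something with over 40 N, if the wrist force passes 120 N, or if a joint passes its speed limit or range.

### The arm

A 7-joint arm with a two-finger parallel gripper is mounted at the origin on a cart in front of the work surface, level with it; the furniture and walls round the work are solid. World frame = base frame: x ahead of the robot, y to its left, z up, the work surface at z = 0. Lengths are in m, angles in degrees, forces in N, time in s.
With the tool pointing down it reaches from about 0.425 to 0.825 m from the base axis. Payload 3.6 kg.
Tool frame: the origin (TCP) lies on the centre line of the jaws, within the pads' length; the fingertips stand 25 mm ahead of it and the grasp point (between the pads) lies 6 mm ahead of it (r.tip_extent is the z of the fingertips in the tool frame, in m); z points along the fingers, y is the line along which they close (so a half turn about z gives the same grasp; the last joint's range is limited). The gripper opens to 93 mm and grips with 3 to 60 N. Pads are 15 mm wide; open, the fingers measure 128 mm over their backs; the gripper's body (75 mm by 188 mm) begins 65 mm behind the grasp point.
Start: joints at [61.564, 35.231, -0.722, 81.555, 0.464, 63.22, -2.315], TCP at [0.294, -0.58, 0.244] pointing down, gripper open.
Joint ranges: [-178.69, 178.69], [-17.37, 117.87], [-77.05, 75.6], [15.02, 138.74], [-78.02, 258.01], [0.78, 113.62], [-162.83, 162.83]. Speed limits (degrees/s): [159.86, 159.86, 180, 180, 180, 180, 180].

### API

Orientations are given as [roll, pitch, yaw] about the fixed x, y, z axes, in that order (R = Rz(yaw) Ry(pitch) Rx(roll)).
In Python, from cell import r gives the robot as it stands.
- The arm moves only by the tool carry_out, never from a script. Its argument "steps" is a list of rows, each a list of 3 entries, a list of its own where there are three numbers: the shift along the tool's x, y, z in mm, then the turn, a rotation vector about the tool's x, y, z in degrees, then the opening, from 0 (shut) to 1 (fully open). A call has 1 to 10 rows; each row is the pose to reach, as a shift and turn from the pose commanded when the call began, along the tool's axes at that moment; what a row does not reach only later rows make up. A row lasts 1/10 s, in which the tool goes at most 50 mm and 8.59 degrees, less where a joint would pass 70% of its speed; a pose out of reach is approached as far as the arm can. A call with a gripper value outside its range is refused whole. The fingers move at their own pace and stop on an object; the grip force is fixed at half the most. Time passes only in rows, so rows that repeat a pose let the fingers close. It gives the time, the measured TCP pose, the force, the opening and the grip force at its end, in the units of the state.
- r.get_obs(): the state, without advancing time (a new reading comes with each control period).
- r.grab_frame(name): name is "side" or "top"; returns (picture, depth): 400x640x3 uint8, red, green, blue; 400x640 float32, m along the optical axis (not along the pixel's ray), 0 where there is no reading.
- r.get_calibration(name): a dict with "fx", "fy", "cx", "cy" (pixels), "distortion" ([k1, k2, p1, p2, k3] as OpenCV has them; the pictures are not rectified), "R" (3x3) and "t" (3): a world point X has camera coordinates R X + t. Camera axes: x right, y down, z forward; pixel columns grow to the right and rows downward; lengths in m; the calibration is good to about 2 mm. A picture is of the moment at which its call begins. get_calibration takes no time and is no camera call.
- r.hand_in(): hands the job in; it is judged then, once.
The state is a dict: "time_s": time; "joint_positions": joint angles; "joint_vel": joint speeds; "joint_efforts": joint torques, N m; "tool_pos": TCP position; "tool_rot": TCP orientation; "force": force on the tool from outside, world axes, zero at the start; "wrist_torque": the same for the moment, N m; "width": finger opening in m; "gripper_force": force on a finger pad.
Only numpy, scipy, OpenCV 4.12 (cv2) and the standard library are available. Lean on these libraries where they do the work, as an engineer would, in place of code of your own. Each camera call takes 0.05 s, during which the arm holds its last target. There are 200 camera calls.

## Working session

There is one attempt and no reset: what is moved stays moved. The work goes in short steps, Python scripts to look and compute and a tool call to move; the robot and the scene stay as the last step left them, time stands still between calls to the robot, and variables do not carry over. Pictures are saved under pics/ and viewed, at most 10 in all, crops included, and the job is handed in when it is done.

Besides the shell and the picture viewer there is one more tool, called after "Request:" as name(argument=value, ...) on one line, values as JSON. carry_out: Moves the arm, as the interface text tells. Its arguments: {"type":"object","properties":{"steps":{"type":"array","items":{"type":"array"}}},"required":["steps"]}

```bash
mkdir -p pics; ls; python3 - <<'E'
from cell import r
import cv2,numpy as np
o=r.get_obs();print(o['time_s'],o['tool_pos'],o['tool_rot'],o['force'],o['width'],r.tip_extent)
for n in('side','top'):
    p,d=r.grab_frame(n);cv2.imwrite(f'pics/{n}0.png',p[:,:,::-1]);np.savez(f'{n}0.npz',p=p,d=d)
    c=r.get_calibration(n);print(n,c)
E
```

```text
pics
0.0 [ 0.29390216 -0.57893318  0.24250451] [-1.79853868e+02  3.37132410e-03  2.69202324e+01] [0.37676194 1.01570049 0.02270343] 0.0927967892939579 0.025
side {'fx': 481.0730405046771, 'fy': 481.0730405046771, 'cx': 326.46633931969683, 'cy': 199.16676601847564, 'distortion': array([-0.01972843,  0.        ,  0.        ,  0.        ,  0.        ]), 'R': array([[-0.96617209, -0.25783576, -0.00567489],
       [-0.13332584,  0.51819764, -0.84480496],
       [ 0.22076164, -0.81547037, -0.53504427]]), 't': array([0.55698896, 0.13409952, 0.96842731])}
top {'fx': 520.3133984314524, 'fy': 520.3133984314524, 'cx': 314.948117918063, 'cy': 200.40760727144226, 'distortion': array([-0.03240356,  0.        ,  0.        ,  0.        ,  0.        ]), 'R': array([[-0.02658719, -0.99938147, -0.02301715],
       [-0.98620715,  0.02998569, -0.1627769 ],
       [ 0.1633664 ,  0.0183719 , -0.98639439]]), 't': array([0.04377733, 0.59086045, 1.04304307])}
```

View pictures.

View pics/side0.png

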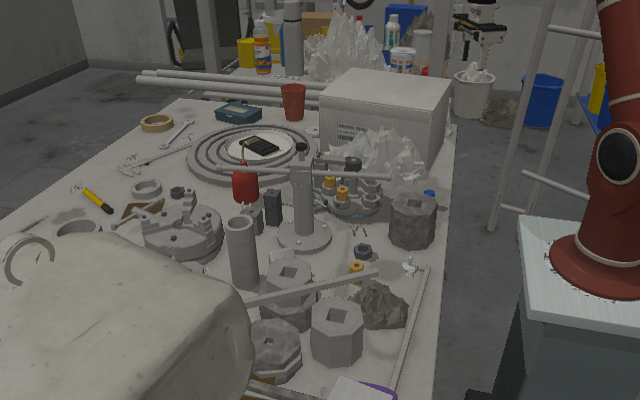

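View pics/top0.png

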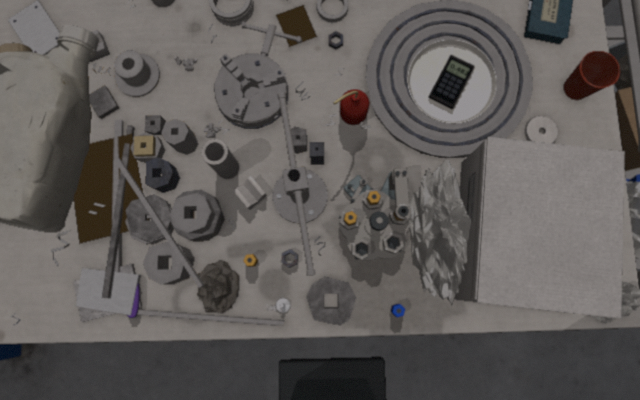

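The overview shows the jig at top (380,220), with empty nests at (362,248) and (393,243). The second of those is the loading one, just clockwise of the guide. The loose brass blank is at top (250,260) and side (356,270). The tap post is at top (297,180), with its bar running from (285,95) to (310,270).

```bash
cat > h.py <<'E'
from cell import r
import cv2,numpy as np
def cal(n):
    c=r.get_calibration(n);K=np.array([[c['fx'],0,c['cx']],[0,c['fy'],c['cy']],[0,0,1.]])
    return K,np.array(c['distortion']),np.array(c['R']),np.array(c['t'])
def ray(n,uv):
    K,D,R,t=cal(n);p=cv2.undistortPoints(np.array(uv,float).reshape(-1,1,2),K,D)[:,0]
    d=np.c_[p,np.ones(len(p))]@R; return -R.T@t,d     # d has camera-z = 1
def onz(n,uv,z):
    o,d=ray(n,uv);return o+d*((z-o[2])/d[:,2])[:,None]
def proj(n,X):
    K,D,R,t=cal(n);return cv2.projectPoints(np.array(X,float).reshape(-1,1,3),cv2.Rodrigues(R)[0],t,K,D)[0][:,0]
def cloud(n,d):
    v,u=np.mgrid[:400,:640];o,dd=ray(n,np.c_[u.ravel(),v.ravel()])
    return (o+dd*d.ravel()[:,None]).reshape(400,640,3)
def tri(ua,ub,a='top',b='side'):
    oa,da=ray(a,[ua]);ob,db=ray(b,[ub]);A=np.c_[da[0],-db[0]]
    s=np.linalg.lstsq(A,ob-oa,rcond=None)[0];P=oa+s[0]*da[0];Q=ob+s[1]*db[0]
    return (P+Q)/2,np.linalg.norm(P-Q)
E
python3 - <<'E'
from h import *
t=np.load('top0.npz');s=np.load('side0.npz')
ct=cloud('top',t['d']);cs=cloud('side',s['d'])
for n,q,c in(('top',t,ct),('side',s,cs)):
    hsv=cv2.cvtColor(q['p'],cv2.COLOR_RGB2HSV)
    m=cv2.inRange(hsv,(10,120,90),(28,255,255))
    k,l,st,ce=cv2.connectedComponentsWithStats(m)
    for i in range(1,k):
        if st[i,4]>8: print(n,st[i],ce[i].round(1),np.median(c[l==i],0).round(3))
for u,v in[(297,180),(300,215),(305,250),(310,270),(285,97),(379,220),(403,210),(400,175),(393,243),(362,248),(340,150),(355,105),(283,305),(250,190),(440,240),(490,150),(490,290),(290,258)]: print((u,v),ct[v,u].round(3))
a=cv2.resize(t['p'][140:330,225:425],None,fx=2.9,fy=2.9,interpolation=cv2.INTER_CUBIC)
b=cv2.resize(s['p'][140:300,270:450],(0,0),fx=2.5,fy=2.5,interpolation=cv2.INTER_CUBIC)
cv2.imwrite('pics/c0.png',a[:,:,::-1]);cv2.imwrite('pics/c1.png',b[:,:,::-1]);print(a.shape,b.shape)
E
```

```text
top [368 191  12  12  97] [373.5 196.6] [ 0.591 -0.094  0.075]
top [344 212  13  12  98] [350.  217.5] [ 0.549 -0.044  0.075]
top [244 254  12  12  94] [249.8 259.8] [0.472 0.166 0.041]
side [237  23  43  46 806] [255.9  47.2] [ 1.197 -1.034  0.074]
side [462  22   9   4  10] [466.3  23.4] [ 0.325 -0.585  0.33 ]
side [321  27   7  10  48] [324.2  30.7] [ 0.946 -1.352  0.105]
side [180  56   3   5  10] [180.6  57.6] [ 2.55  -2.679 -0.488]
side [272  56   9   8  34] [276.4  61.3] [ 1.104 -1.123  0.014]
side [256  60   9   5  28] [260.   62.3] [ 1.11  -0.949  0.061]
side [266  62   4   3   9] [267.6  63.1] [ 1.08  -0.96   0.056]
side [588  63  18  51 550] [597.4  89.3] [-0.559 -2.415 -0.414]
side [256  69  13   3  28] [261.8  70.1] [ 1.106 -0.952  0.028]
side [257  73  12   2  18] [262.4  73.3] [ 1.103 -0.952  0.014]
side [325 177  10  11  94] [329.4 181.6] [ 0.591 -0.083  0.064]
side [337 186  11  15 126] [341.7 193.3] [ 0.55  -0.033  0.067]
side [ 82 188  23  20 155] [ 92.4 196.8] [1.158 0.05  0.014]
side [350 261  13  12 100] [355.6 266.7] [0.474 0.174 0.038]
side [353 282   6   3  11] [355.5 283. ] [0.47  0.18  0.004]
(297, 180) [0.606 0.056 0.196]
(300, 215) [0.545 0.053 0.175]
(305, 250) [0.48  0.045 0.171]
(310, 270) [0.443 0.037 0.176]
(285, 97) [0.776 0.077 0.169]
(379, 220) [ 0.537 -0.097  0.127]
(403, 210) [ 0.558 -0.148  0.102]
(400, 175) [ 0.631 -0.147  0.094]
(393, 243) [ 0.499 -0.134  0.033]
(362, 248) [ 0.491 -0.069  0.032]
(340, 150) [ 0.712 -0.031 -0.001]
(355, 105) [ 0.785 -0.063  0.087]
(283, 305) [0.377 0.099 0.028]
(250, 190) [0.623 0.167 0.023]
(440, 240) [ 0.495 -0.214  0.12 ]
(490, 150) [ 0.651 -0.299  0.198]
(490, 290) [ 0.399 -0.279  0.197]
(290, 258) [ 0.476  0.085 -0.002]
(551, 580, 3) (400, 450, 3)
```

View pics/c0.png

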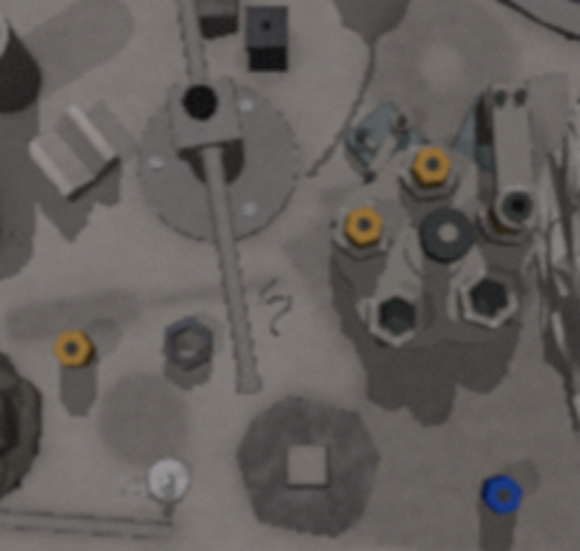

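View pics/c1.png

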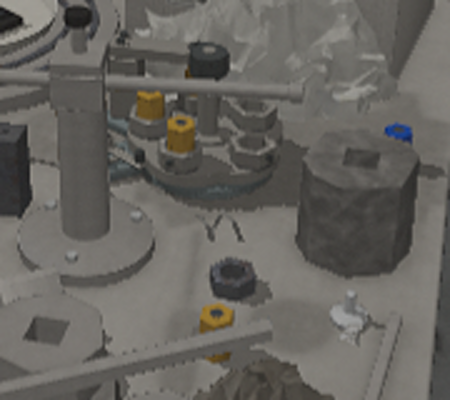

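The blank's top face is at c0 (73,348). Around it are a dark hex nut at (188,343) and an octagonal block at (308,465). On the jig, the knob is at (447,234), the load nest at (489,298) and the bush at (517,207).

```bash
python3 - <<'E'
from h import *
t=np.load('top0.npz');s=np.load('side0.npz');ct=cloud('top',t['d']);cs=cloud('side',s['d'])
# height-map check of heights of surroundings
pts=np.r_[ct[t['d']>0],cs[s['d']>0]]
np.save('pts.npy',pts)
print('knob tri guess',onz('top',[[379.1,220.7]],.122),onz('top',[[393.6,242.8]],.05),onz('top',[[403.3,211.4]],.099),onz('top',[[361.2,249.2]],.05))
print('proj',proj('side',onz('top',[[379.1,220.7],[393.6,242.8],[361.2,249.2]],.05)))
# brass blob centroids of top faces: bright part, upsampled
for n,q,boxes in(('top',t,[(236,246,28,28),(360,184,28,28),(336,204,28,28)]),('side',s,[(342,254,28,40)])):
  for x,y,w,h in boxes:
    im=cv2.resize(q['p'][y:y+h,x:x+w],None,fx=8,fy=8,interpolation=cv2.INTER_CUBIC)
    hsv=cv2.cvtColor(im,cv2.COLOR_RGB2HSV)
    m=cv2.inRange(hsv,(8,90,130),(30,255,255))
    m=cv2.morphologyEx(m,cv2.MORPH_CLOSE,np.ones((41,41)))
    cn=max(cv2.findContours(m,0,1)[0],key=cv2.contourArea)
    M=cv2.moments(cn);c=np.array([M['m10']/M['m00'],M['m01']/M['m00']])
    uv=(c+.5)/8-.5+[x,y];ang=None
    c2=(cn[:,0]+.5)/8-.5+[x,y]
    if n=='top':
        z=.04 if x==236 else .074
        W=onz(n,c2,z)[:,:2];C=onz(n,[uv],z)[0]
        d=W-C[:2];th=np.arctan2(d[:,1],d[:,0]);rr=np.hypot(*d.T)
        o=np.argsort(th);f=np.sum(rr[o]*np.exp(6j*th[o])*np.gradient(np.unwrap(th[o])))
        print(n,uv,C,'corner angle mod60',np.degrees(np.angle(f))/6,'area-AF',np.sqrt(M['m00']/64*2/np.sqrt(3))*(1.04-.04)/520)
    else: print(n,uv,cv2.boundingRect(cn))
# obstacle heights near
for nm,(cx,cy) in dict(blank=(.472,.166),nest=(.50,-.135),knob=(.54,-.105)).items():
    print(nm)
    d=pts[:,:2]-[cx,cy];rr=np.hypot(*d.T);a=(np.degrees(np.arctan2(d[:,1],d[:,0]))+360)%360
    for k in range(0,360,30):
        row=[]
        for r0 in(20,40,60,80,100,120):
            mm=(rr*1e3>=r0)&(rr*1e3<r0+20)&(abs((a-k+180)%360-180)<15)
            row.append(int(1e3*np.percentile(pts[mm,2],97)) if mm.sum()>3 else -9)
        print(k,row)
E
```

```text
knob tri guess [[ 0.53611219 -0.09775387  0.122     ]] [[ 0.4981259  -0.13300046  0.05      ]] [[ 0.55609163 -0.14903881  0.099     ]] [[ 0.48688023 -0.06570817  0.05      ]]
proj [[350.51020181 184.35819108]
 [371.95688655 181.14241764]
 [371.49581877 196.06805693]]
top [248.92417934 259.45400421] [0.47278908 0.16806052 0.04      ] corner angle mod60 -27.215481496668648 area-AF 0.019535313525896245
top [373.67191559 196.00725217] [ 0.59318972 -0.09402965  0.074     ] corner angle mod60 -25.726339186316594 area-AF 0.019518228238802345
top [350.16674011 216.80100414] [ 0.55171181 -0.04434047  0.074     ] corner angle mod60 -15.498524959928536 area-AF 0.01969857832171311
side [355.95233349 265.21068246] (64, 57, 104, 75)
blank
0 [4, 4, 4, 4, 34, 36]
30 [4, 5, 4, 12, 97, 99]
60 [4, 4, 4, 49, 97, 98]
90 [3, 17, 32, 35, 114, 114]
120 [4, 28, 52, 111, 113, 29]
150 [4, 19, 44, 50, 45, 33]
180 [4, 4, 4, 4, 4, 17]
210 [3, 3, 4, 4, 26, 15]
240 [4, 4, 4, 4, 4, 167]
270 [5, 5, 20, 20, 171, 175]
300 [3, 4, 3, 4, 166, 174]
330 [4, 3, 4, 4, 16, 23]
nest
0 [43, 102, 100, 98, 98, 101]
30 [124, 125, 124, 76, 76, 44]
60 [122, 125, 123, 76, 76, 50]
90 [52, 53, 52, 51, 32, 4]
120 [51, 51, 51, 50, 4, 91]
150 [50, 5, 4, 4, 4, 90]
180 [47, 4, 4, 4, 4, 41]
210 [34, 23, 75, 78, 90, 90]
240 [33, 105, 102, 130, 143, 196]
270 [56, 107, 141, 154, 142, 197]
300 [51, 89, 120, 126, 130, 115]
330 [38, 101, 103, 106, 83, 82]
knob
0 [53, 77, 75, 29, 76, 4]
30 [52, 76, 71, 30, 27, 4]
60 [121, 74, 74, 39, 5, 21]
90 [124, 77, 76, 46, 4, 21]
120 [123, 51, 51, 37, 4, 22]
150 [121, 53, 52, 50, 4, 4]
180 [53, 51, 35, 4, 5, 4]
210 [53, 52, 52, 22, 81, 84]
240 [51, 52, 75, 107, 141, 151]
270 [98, 100, 95, 109, 130, 131]
300 [99, 102, 99, 91, 90, 98]
330 [47, 98, 98, 99, 103, 5]
```

```bash
cat >> h.py <<'E'
def row(p,yaw,P,Y):
    "shift (mm) and turn (deg) from commanded pose p,yaw to P,Y, tool pointing down"
    c,s=np.cos(np.radians(yaw)),np.sin(np.radians(yaw));d=1e3*(np.array(P)-np.array(p))
    return [round(float(v),1) for v in(d[0]*c+d[1]*s,d[0]*s-d[1]*c,-d[2])],[0,0,round(-(Y-yaw),1)]
def clear(pts,P,yaw,hx=.0375,hy=.094,m=.005):
    c,s=np.cos(np.radians(yaw)),np.sin(np.radians(yaw));d=pts[:,:2]-np.array(P)[:2]
    k=(abs(d[:,0]*c+d[:,1]*s)<hx+m)&(abs(d[:,0]*s-d[:,1]*c)<hy+m)&(pts[:,2]<.24)
    return np.percentile(pts[k,2],[98,99.5,100]).round(3)
E
python3 - <<'E'
from h import *
pts=np.load('pts.npy')
for y in(32.8,152.8,92.8): print('blank',y,clear(pts,(.472,.167),y))
for y in(69.2,129.2,9.2): print('nest',y,clear(pts,(.498,-.133),y))
for y in range(0,180,15): print('knob',y,clear(pts,(.536,-.098),y))
print(tri([379.1,220.7],[353.2,160]), 'blank',tri([248.9,259.5],[355.9,265.2]))
p=[.294,-.58,.244]
print(row(p,26.92,[.40,-.35,.29],60),row(p,26.92,[.48,-.13,.29],80))
E
```

```text
blank 32.8 [0.057 0.113 0.119]
blank 152.8 [0.041 0.049 0.056]
blank 92.8 [0.039 0.042 0.045]
nest 69.2 [0.119 0.123 0.127]
nest 129.2 [0.123 0.125 0.127]
nest 9.2 [0.137 0.147 0.162]
knob 0 [0.123 0.125 0.127]
knob 15 [0.123 0.125 0.127]
knob 30 [0.123 0.125 0.127]
knob 45 [0.123 0.125 0.127]
knob 60 [0.123 0.125 0.127]
knob 75 [0.123 0.125 0.127]
knob 90 [0.123 0.125 0.127]
knob 105 [0.123 0.125 0.127]
knob 120 [0.123 0.125 0.127]
knob 135 [0.123 0.125 0.127]
knob 150 [0.123 0.125 0.127]
knob 165 [0.123 0.125 0.127]
(array([ 0.53739122, -0.09782022,  0.12002831]), np.float64(0.0020831827800729453)) blank (array([0.47306608, 0.16836292, 0.03857773]), np.float64(0.0005910441472439145))
([198.6, -157.1, -46.0], [0, 0, -33.1]) ([369.6, -317.0, -46.0], [0, 0, -53.1])
```

Request:
carry_out(steps=[[[0,0,-46],[0,0,-8],1],[[198.6,-157.1,-46],[0,0,-33.1],1],[[198.6,-157.1,-46],[0,0,-33.1],1],[[198.6,-157.1,-46],[0,0,-33.1],1],[[198.6,-157.1,-46],[0,0,-33.1],1],[[369.6,-317,-46],[0,0,-53.1],1],[[369.6,-317,-46],[0,0,-53.1],1],[[369.6,-317,-46],[0,0,-53.1],1],[[369.6,-317,-46],[0,0,-53.1],1],[[369.6,-317,-46],[0,0,-53.1],1]])

```text
time_s: 1.1
tool_pos: [0.4671, -0.1625, 0.2895]
tool_rot: [-180.0, 0.0, 80.0]
force: [0.4, -0.4, -1.1]
width: 0.0927
gripper_force: 0.0
```

```bash
python3 - <<'E'
from h import *
p=[.48,-.13,.29]
print(row(p,80.02,[.4730,.1675,.25],92.8),row(p,80.02,[.4730,.1675,.12],152.8))
print(row(p,80.02,[.4730,.1675,.25],152.8))
E
```

```text
([291.8, -58.5, 40.0], [0, 0, -12.8]) ([291.8, -58.5, 170.0], [0, 0, -72.8])
([291.8, -58.5, 40.0], [0, 0, -72.8])
```

```bash
python3 - <<'E'
from h import *
p=[.4671,-.1625,.29]
print(row(p,80.02,[.4730,.1675,.25],80),row(p,80.02,[.4730,.1675,.25],152.8))
E
```

```text
([326.0, -51.4, 40.0], [0, 0, 0.0]) ([326.0, -51.4, 40.0], [0, 0, -72.8])
```

Request:
carry_out(steps=[[[326,-51.4,40],[0,0,-72.8],1],[[326,-51.4,40],[0,0,-72.8],1],[[326,-51.4,40],[0,0,-72.8],1],[[326,-51.4,40],[0,0,-72.8],1],[[326,-51.4,40],[0,0,-72.8],1],[[326,-51.4,40],[0,0,-72.8],1],[[326,-51.4,40],[0,0,-72.8],1],[[326,-51.4,40],[0,0,-72.8],1],[[326,-51.4,40],[0,0,-72.8],1],[[326,-51.4,40],[0,0,-72.8],1]])

```text
time_s: 2.1
tool_pos: [0.4726, 0.1656, 0.2491]
tool_rot: [-180.0, -0.1, 152.8]
force: [0.3, -0.2, -0.6]
width: 0.0928
gripper_force: 0.0
```

Request:
carry_out(steps=[[[0,0,50],[0,0,0],1],[[0,0,100],[0,0,0],1],[[0,0,150],[0,0,0],0.8],[[0,0,190],[0,0,0],0.6],[[0,0,205],[0,0,0],0.5],[[0,0,205],[0,0,0],0.5]])

```text
time_s: 2.7
tool_pos: [0.4714, 0.1646, 0.0424]
tool_rot: [-179.7, -0.2, 152.7]
force: [0.2, -1.0, 0.8]
width: 0.0655
gripper_force: 0.0
```

```bash
python3 - <<'E'
from h import *
o=r.get_obs();print(o['tool_pos'],o['tool_rot'],o['width'],o['force'])
p,d=r.grab_frame('side');q,_=r.grab_frame('top')
a=cv2.resize(p[200:310,280:430],None,fx=3,fy=3);b=cv2.resize(q[200:310,175:325],None,fx=3,fy=3)
cv2.imwrite('pics/g0.png',np.vstack([a,b])[:600,:,::-1])
E
```

```text
[0.47142989 0.16458315 0.04241137] [-179.74236258   -0.18376237  152.72498659] 0.06548454682938755 [ 0.22376452 -1.0032231   0.82668227]
```

View pics/g0.png

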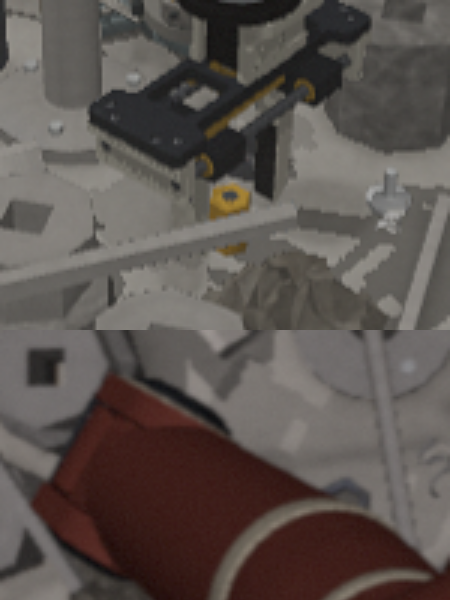

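The side view shows the blank (230,215) between the open fingers. I'll squeeze it once on this pair of flats to centre it.

Request:
carry_out(steps=[[[0,0,0],[0,0,0],0],[[0,0,0],[0,0,0],0],[[0,0,0],[0,0,0],0],[[0,0,0],[0,0,0],0],[[0,0,0],[0,0,0],0],[[0,0,0],[0,0,0],0]])

```text
time_s: 3.4
tool_pos: [0.4734, 0.1658, 0.0452]
tool_rot: [180.0, 0.1, 152.8]
force: [0.1, 0.4, 4.8]
width: 0.0238
gripper_force: 30.0
```

Request:
carry_out(steps=[[[0,0,0],[0,0,0],0.55],[[0,0,0],[0,0,0],0.55],[[0,0,0],[0,0,0],0.55],[[0,0,0],[0,0,60],0.55],[[0,0,0],[0,0,60],0.55],[[0,0,0],[0,0,60],0.55],[[0,0,0],[0,0,60],0.55],[[0,0,0],[0,0,60],0.55],[[0,0,0],[0,0,60],0.55],[[0,0,0],[0,0,60],0.55]])

```text
time_s: 4.4
tool_pos: [0.4727, 0.1658, 0.0445]
tool_rot: [-180.0, -0.0, 92.5]
force: [-1.1, 0.5, -0.2]
width: 0.0514
gripper_force: 0.0
```

Request:
carry_out(steps=[[[0,0,0],[0,0,0],0.55],[[0,0,0],[0,0,0],0.55],[[0,0,0],[0,0,0],0.2],[[0,0,0],[0,0,0],0.2],[[0,0,0],[0,0,0],0.2],[[0,0,0],[0,0,0],0.2],[[0,0,0],[0,0,0],0.2],[[0,0,0],[0,0,0],0.2]])

```text
time_s: 5.2
tool_pos: [0.4727, 0.1656, 0.0447]
tool_rot: [-180.0, 0.0, 92.8]
force: [-0.8, -0.0, -0.1]
width: 0.0238
gripper_force: 30.0
```

Request:
carry_out(steps=[[[0,0,-40],[0,0,0],0.2],[[0,0,-85],[0,0,0],0.2],[[0,0,-130],[0,0,0],0.2],[[0,0,-175],[0,0,0],0.2],[[0,0,-215],[0,0,0],0.2],[[0,0,-215],[0,0,0],0.2]])

```text
time_s: 5.8
tool_pos: [0.4757, 0.1672, 0.265]
tool_rot: [179.3, -0.2, 92.8]
force: [0.3, -0.2, -2.4]
width: 0.0237
gripper_force: 30.0
```

```bash
python3 - <<'E'
from h import *
t=np.load('top0.npz');s=np.load('side0.npz')
F=14
def hexa(c,af,z,yaw):
    a=np.radians(yaw+30+60*np.arange(6));R=af/np.sqrt(3)
    return np.c_[c[0]+R*np.cos(a),c[1]+R*np.sin(a),np.full(6,z)]
def crop(n,q,x,y,w,h):
    im=cv2.resize(q['p'][y:y+h,x:x+w],None,fx=F,fy=F,interpolation=cv2.INTER_CUBIC)
    im=cv2.convertScaleAbs(im,alpha=1.6)
    for af,col in((25.5,(255,0,0)),(38.5,(0,255,0))):
        uv=(proj(n,hexa((.498,-.133),af/1e3,.05,39.2))-[x,y]+.5)*F-.5
        cv2.polylines(im,[uv.round().astype(int)],True,col,1)
    return im
a=crop('top',t,380,230,28,28);b=crop('side',s,356,168,28,28)
cv2.imwrite('pics/n0.png',np.hstack([a,b])[:,:,::-1]);print(a.shape)
E
```

```text
(392, 392, 3)
```

View pics/n0.png

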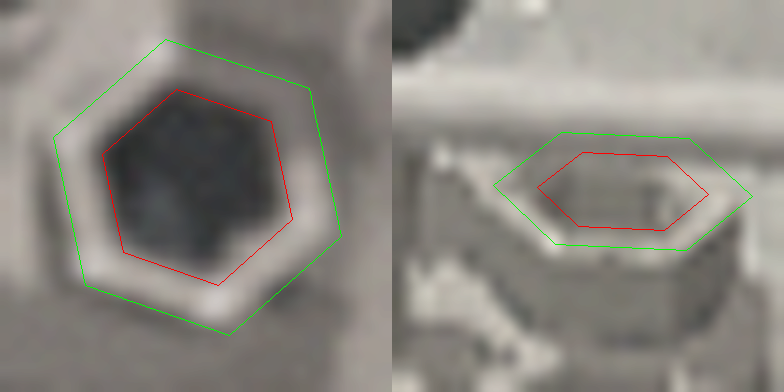

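```bash
python3 - <<'E'
from h import *
t=np.load('top0.npz');s=np.load('side0.npz');F=8
def rot(a):
    a=np.radians(a);return np.array([[np.cos(a),-np.sin(a)],[np.sin(a),np.cos(a)]])
for n,q,bs in(('top',t,dict(load=(380,230,28,28),n108=(348,235,28,28))),('side',s,dict(load=(356,168,28,28),n108=(356,182,30,28)))):
  for nm,(x,y,w,h) in bs.items():
    g=cv2.cvtColor(q['p'][y:y+h,x:x+w],cv2.COLOR_RGB2GRAY);G=cv2.resize(g,None,fx=F,fy=F,interpolation=cv2.INTER_CUBIC)
    if n=='top':
      for th in(60,75,90):
        m=(G<th).astype(np.uint8);k,l,st,ce=cv2.connectedComponentsWithStats(m)
        i=l[h*F//2,w*F//2]; 
        cn=max(cv2.findContours((l==i).astype(np.uint8),0,1)[0],key=cv2.contourArea)[:,0]
        W=onz(n,(cn+.5)/F-.5+[x,y],.05)[:,:2]
        Q=W@rot(39.2 if nm=='load' else 39.2-72)   # into dial / nest axes
        mid=[]
        for a in(0,60,120):
            u=np.array([np.cos(np.radians(a)),np.sin(np.radians(a))]);v=Q@u;mid.append((v.max()+v.min())/2);
        U=np.array([[np.cos(np.radians(a)),np.sin(np.radians(a))] for a in(0,60,120)])
        c=np.linalg.lstsq(U,np.array(mid),rcond=None)[0]@rot(39.2 if nm=='load' else 39.2-72).T
        print(n,nm,th,c.round(4),cv2.contourArea(cn)/F/F, (np.ptp(Q@U.T,axis=0)*1e3).round(1))
    print(n,nm);
    print(g[4:25,2:27] if n=='side' or nm=='load' else '')
# depth-based rims
for n,q in(('top',t),('side',s)):
    P=cloud(n,q['d']).reshape(-1,3)
    for nm,c in dict(load=(.498,-.133),n108=(.487,-.066)).items():
        for _ in range(3):
            k=(np.hypot(*(P[:,:2]-c).T)<.026)&(P[:,2]>.044)&(P[:,2]<.056);p=P[k,:2];c=(p.max(0)+p.min(0))/2
        print(n,nm,k.sum(),'bbox',c.round(4),np.ptp(p,axis=0).round(4),'mean',p.mean(0).round(4),'z',P[k,2].mean().round(4))
E
```

```text
top load 60 [ 0.5    -0.1323] 120.234375 [24.4 26.  25.5]
top load 75 [ 0.5052 -0.139 ] 235.9921875 [38.7 42.7 42.3]
top load 90 [ 0.4937 -0.1353] 524.578125 [58.7 68.4 73.6]
top load
[[ 93 103 108 106 106 106 106 110 116 113  93  77  73  74  69  69  66  65
   63  60  62  62  75  87  84]
 [ 99 107 108 102  98 100 104 107 105  91  76  70  70  74  72  74  74  72
   70  65  62  65  69  80  80]
 [107 107 103  98  96 102 106 100  85  60  49  48  55  63  68  70  72  74
   73  70  64  64  67  74  80]
 [108 107  98  96 101 104  99  83  57  39  34  39  43  44  48  57  62  69
   73  71  66  62  63  70  77]
 [105 104 108 107 105  93  76  54  38  33  37  32  35  36  34  40  47  64
   72  72  66  63  62  67  76]
 [ 94  99 113 114  99  72  47  34  33  37  35  36  36  39  35  33  43  60
   71  73  69  64  61  65  71]
 [ 85  91 112 110  84  51  31  30  31  36  35  37  36  35  34  34  40  57
   71  80  75  68  63  64  68]
 [ 85  76 100 103  80  45  28  32  33  33  35  35  36  35  34  36  37  55
   79  93  88  71  64  68  72]
 [ 84  70  94 104  88  56  31  31  38  38  34  36  33  35  35  34  38  55
  
[... 5544 characters left out ...]
  73  67  65  68
   50  43  41  58  67  61  72]
 [ 76 105 106 116  88  74  74  72  72  72  72  73  73  72  72  75  67  68
   63  49  42  59  63  65  73]
 [ 78  77  77 107 105  91  67  68  73  72  71  73  72  73  72  73  69  69
   65  55  50  55  60  70  73]
 [ 79  79  80  78  79 118  84  61  61  65  66  67  69  69  72  73  63  64
   51  46  57  63  61  72  76]]
top load 186 bbox [ 0.4976 -0.1307] [0.0417 0.0394] mean [ 0.4978 -0.1314] z 0.0503
top n108 187 bbox [ 0.4882 -0.0652] [0.0431 0.0379] mean [ 0.4876 -0.0653] z 0.0504
side load 93 bbox [ 0.4999 -0.1278] [0.0431 0.0366] mean [ 0.4993 -0.1259] z 0.0476
side n108 123 bbox [ 0.488  -0.0648] [0.0428 0.0417] mean [ 0.4884 -0.063 ] z 0.0474
```

```bash
python3 - <<'E'
from h import *
o=r.get_obs();print(o['tool_pos'],o['time_s'])
p=[.4730,.1660,.26]
print(row(p,92.8,[.4995,-.1325,.26],69.2),row(p,92.8,[.4995,-.1325,.12],69.2))
E
```

```text
[0.47566589 0.16723067 0.26499236] 5.8
([-299.4, 11.9, -0.0], [0, 0, 23.6]) ([-299.4, 11.9, 140.0], [0, 0, 23.6])
```

Request:
carry_out(steps=[[[-299.4,11.9,0],[0,0,23.6],0.2],[[-299.4,11.9,0],[0,0,23.6],0.2],[[-299.4,11.9,0],[0,0,23.6],0.2],[[-299.4,11.9,0],[0,0,23.6],0.2],[[-299.4,11.9,0],[0,0,23.6],0.2],[[-299.4,11.9,0],[0,0,23.6],0.2],[[-299.4,11.9,0],[0,0,23.6],0.2],[[-299.4,11.9,60],[0,0,23.6],0.2],[[-299.4,11.9,60],[0,0,23.6],0.2],[[-299.4,11.9,60],[0,0,23.6],0.2]])

```text
time_s: 6.8
tool_pos: [0.4972, -0.1319, 0.1971]
tool_rot: [-179.6, 0.1, 69.3]
force: [-0.4, -0.2, -1.6]
width: 0.0237
gripper_force: 30.0
```

Request:
carry_out(steps=[[[0,0,0],[0,0,0],0.2],[[0,0,0],[0,0,0],0.2],[[0,0,0],[0,0,0],0.2]])

```text
time_s: 7.1
tool_pos: [0.5004, -0.1327, 0.2011]
tool_rot: [179.8, -0.0, 69.3]
force: [-0.3, 0.0, -1.6]
width: 0.0242
gripper_force: 30.0
```

Request:
carry_out(steps=[[[0,0,30],[0,0,0],0.2],[[0,0,60],[0,0,0],0.2],[[0,0,85],[0,0,0],0.2],[[0,0,95],[0,0,0],0.2],[[0,0,98],[0,0,0],0.2],[[0,0,98],[0,0,0],0.2],[[0,0,98],[0,0,0],0.2],[[0,0,98],[0,0,0],0.2]])

```text
time_s: 7.9
tool_pos: [0.5004, -0.133, 0.1028]
tool_rot: [179.9, -0.0, 69.2]
force: [-0.3, -0.2, -1.5]
width: 0.0238
gripper_force: 30.0
```

```bash
python3 - <<'E'
from h import *
o=r.get_obs();print(o['tool_pos'],o['tool_rot'],o['force'],o['wrist_torque'])
p,d=r.grab_frame('side')
a=cv2.resize(p[130:230,310:430],None,fx=5,fy=5,interpolation=cv2.INTER_CUBIC)
cv2.imwrite('pics/h0.png',cv2.convertScaleAbs(a,alpha=1.4)[:,:,::-1])
E
```

```text
[ 0.50036783 -0.13298561  0.10284844] [ 1.79854993e+02 -2.09450416e-02  6.92157374e+01] [-0.30986355 -0.21831376 -1.48682257] [-0.04122151 -0.06203165  0.05032537]
```

View pics/h0.png

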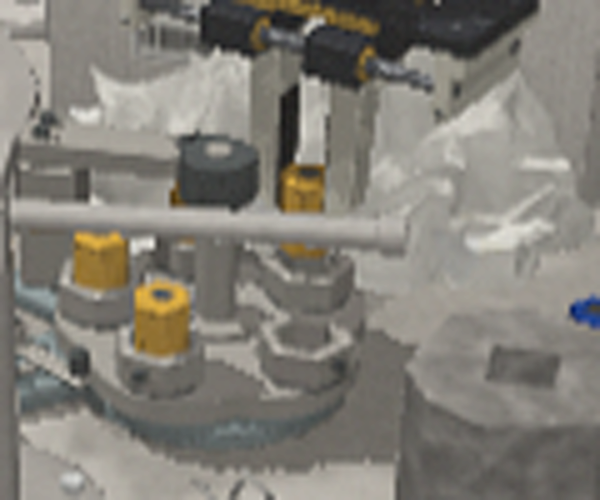

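The blank hangs right above the load nest: blank at (303,210), nest rim centre at about (307,268). I'll go down feeling for it.

Request:
carry_out(steps=[[[0,0,3],[0,0,0],0.2],[[0,0,6],[0,0,0],0.2],[[0,0,7],[0,0,0],0.2],[[0,0,8],[0,0,0],0.2],[[0,0,9],[0,0,0],0.2],[[0,0,9],[0,0,0],0.2],[[0,0,9],[0,0,0],0.2]])

```text
time_s: 8.65
tool_pos: [0.4993, -0.1329, 0.0926]
tool_rot: [-180.0, 0.0, 69.2]
force: [-0.1, -0.1, -1.3]
width: 0.0239
gripper_force: 30.0
```

Request:
carry_out(steps=[[[0,0,0.7],[0,0,0],0.2],[[0,0,1.4],[0,0,0],0.2],[[0,0,2],[0,0,0],0.2],[[0,0,2],[0,0,0],0.2],[[0,0,2],[0,0,0],0.2]])

```text
time_s: 9.15
tool_pos: [0.4993, -0.1329, 0.0906]
tool_rot: [-180.0, 0.0, 69.2]
force: [-1.9, -1.0, -2.7]
width: 0.0237
gripper_force: 30.0
```

Request:
carry_out(steps=[[[0,0,0.7],[0,0,0],0.2],[[0,0,1.4],[0,0,0],0.2],[[0,0,2],[0,0,0],0.2],[[0,0,2],[0,0,0],0.2],[[0,0,2],[0,0,0],0.2]])

```text
time_s: 9.65
tool_pos: [0.4993, -0.1329, 0.0887]
tool_rot: [-180.0, 0.0, 69.2]
force: [-1.9, -1.6, 0.4]
width: 0.0239
gripper_force: 30.0
```

Request:
carry_out(steps=[[[-0.4,-0.25,0.5],[0,0,0],0.2],[[-0.4,-0.25,1],[0,0,0],0.2],[[-0.4,-0.25,1.5],[0,0,0],0.2],[[-0.4,-0.25,2],[0,0,0],0.2],[[-0.4,-0.25,2],[0,0,0],0.2]])

```text
time_s: 10.15
tool_pos: [0.4994, -0.1331, 0.0867]
tool_rot: [180.0, -0.0, 69.2]
force: [-1.8, -2.5, 1.8]
width: 0.0238
gripper_force: 30.0
```

Request:
carry_out(steps=[[[0,0,0.5],[0,0,0],0.2],[[0,0,1],[0,0,0],0.2],[[0,0,1.5],[0,0,0],0.2],[[0,0,2],[0,0,0],0.2],[[0,0,2],[0,0,0],0.2]])

```text
time_s: 10.65
tool_pos: [0.4994, -0.1331, 0.0845]
tool_rot: [180.0, -0.0, 69.2]
force: [-1.4, -0.7, 0.6]
width: 0.0236
gripper_force: 30.0
```

Request:
carry_out(steps=[[[0,0,0.5],[0,0,0],0.2],[[0,0,1],[0,0,0],0.2],[[0,0,1.5],[0,0,0],0.2],[[0,0,2],[0,0,0],0.2],[[0,0,2],[0,0,0],0.2]])

```text
time_s: 11.15
tool_pos: [0.4993, -0.133, 0.0826]
tool_rot: [180.0, -0.0, 69.2]
force: [-1.4, -1.1, 1.2]
width: 0.0235
gripper_force: 30.0
```

Request:
carry_out(steps=[[[0,0,0.5],[0,0,0],0.2],[[0,0,1],[0,0,0],0.2],[[0,0,1.5],[0,0,0],0.2],[[0,0,2],[0,0,0],0.2],[[0,0,2],[0,0,0],0.2]])

```text
time_s: 11.65
tool_pos: [0.4992, -0.1329, 0.0805]
tool_rot: [-180.0, -0.0, 69.2]
force: [-1.5, -1.3, 1.9]
width: 0.024
gripper_force: 30.0
```

Request:
carry_out(steps=[[[0,0,0.5],[0,0,0],0.2],[[0,0,1],[0,0,0],0.2],[[0,0,1.3],[0,0,0],0.2],[[0,0,1.3],[0,0,0],0.2],[[0,0,1.3],[0,0,0],0.2]])

```text
time_s: 12.15
tool_pos: [0.4992, -0.1329, 0.0793]
tool_rot: [-180.0, -0.0, 69.2]
force: [-0.7, -0.1, 0.8]
width: 0.0243
gripper_force: 30.0
```

Request:
carry_out(steps=[[[0,0,0.4],[0,0,0],0.2],[[0,0,0.8],[0,0,0],0.2],[[0,0,0.8],[0,0,0],0.2],[[0,0,0.8],[0,0,0],0.2]])

```text
time_s: 12.55
tool_pos: [0.4992, -0.133, 0.0786]
tool_rot: [180.0, -0.0, 69.2]
force: [-0.9, -0.3, 2.1]
width: 0.0239
gripper_force: 30.0
```

Request:
carry_out(steps=[[[0,0,0.4],[0,0,0],0.2],[[0,0,0.8],[0,0,0],0.2],[[0,0,0.8],[0,0,0],0.2],[[0,0,0.8],[0,0,0],0.2]])

```text
time_s: 12.95
tool_pos: [0.4992, -0.133, 0.0785]
tool_rot: [180.0, 0.0, 69.2]
force: [-3.1, 0.3, 7.6]
width: 0.0239
gripper_force: 30.0
```

Request:
carry_out(steps=[[[0,0,-0.6],[0,0,0],0.2],[[0,0,-0.6],[0,0,0],0.4],[[0,0,-0.6],[0,0,0],0.42],[[0,0,-0.6],[0,0,0],0.42],[[0,0,-0.6],[0,0,0],0.42]])

```text
time_s: 13.45
tool_pos: [0.4992, -0.1329, 0.0782]
tool_rot: [-180.0, -0.0, 69.2]
force: [0.1, 0.3, -0.4]
width: 0.0389
gripper_force: 0.0
```

Next I rise clear of everything and look at the seating.

Request:
carry_out(steps=[[[0,0,-10],[0,0,0],0.42],[[0,0,-40],[0,0,0],0.42],[[0,0,-80],[0,0,0],0.42],[[0,0,-110],[0,0,0],0.42],[[0,0,-110],[0,0,0],0.42],[[0,0,-110],[0,0,0],0.42]])

```text
time_s: 14.05
tool_pos: [0.4992, -0.1332, 0.1892]
tool_rot: [179.9, -0.0, 69.2]
force: [0.4, 0.5, -0.1]
width: 0.0392
gripper_force: 0.0
```

```bash
python3 - <<'E'
from h import *
o=r.get_obs();print(o['tool_pos'],o['tool_rot'],o['time_s'])
p,d=r.grab_frame('side');C=cloud('side',d)
hsv=cv2.cvtColor(p,cv2.COLOR_RGB2HSV);m=cv2.inRange(hsv,(10,120,90),(28,255,255));m[:, :300]=0;m[:,430:]=0;m[:140]=0
k,l,st,ce=cv2.connectedComponentsWithStats(m)
for i in range(1,k):
    if st[i,4]>8:
        P=C[l==i];print(st[i],ce[i].round(1),P.mean(0).round(4),'zmax',np.percentile(P[:,2],[80,95,100]).round(4))
a=cv2.resize(p[130:230,310:430],None,fx=5,fy=5,interpolation=cv2.INTER_CUBIC)
cv2.imwrite('pics/h1.png',cv2.convertScaleAbs(a,alpha=1.4)[:,:,::-1])
E
```

```text
[ 0.49922957 -0.13317778  0.18924783] [ 1.79902759e+02 -7.95961069e-03  6.92133217e+01] 14.05
[325 177  10  11 100] [329.5 181.7] [ 0.5911 -0.0837  0.0628] zmax [0.0706 0.073  0.0751]
[366 179  10   6  44] [370.3 181.5] [ 0.4999 -0.1195  0.0565] zmax [0.0598 0.0632 0.0648]
[337 186  11  15 129] [341.8 193.3] [ 0.5453 -0.0166  0.0779] zmax [0.0722 0.0736 0.6346]
```

View pics/h1.png

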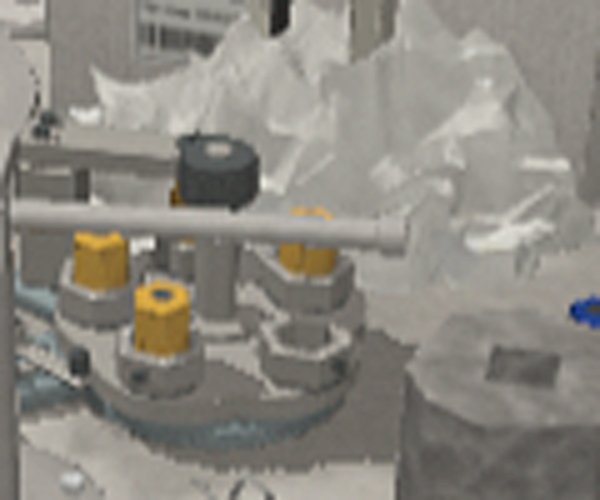

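The blank sits in the load nest at (307,240), its top 9 px lower than at the hover, which matches home. As a check I'll touch its top lightly with closed fingertips; contact should come at TCP 0.099.

Request:
carry_out(steps=[[[0,0,0],[0,0,0],0],[[0,0,20],[0,0,0],0],[[0,0,50],[0,0,0],0],[[0,0,75],[0,0,0],0],[[0,0,84],[0,0,0],0],[[0,0,87],[0,0,0],0],[[0,0,88],[0,0,0],0],[[0,0,88],[0,0,0],0],[[0,0,88],[0,0,0],0]])

```text
time_s: 15.0
tool_pos: [0.4998, -0.1332, 0.1013]
tool_rot: [179.9, -0.0, 69.2]
force: [-0.6, 0.1, -0.2]
width: 0.0003
gripper_force: 0.0
```

Request:
carry_out(steps=[[[0,0,0.5],[0,0,0],0],[[0,0,1],[0,0,0],0],[[0,0,1.5],[0,0,0],0],[[0,0,1.5],[0,0,0],0]])

```text
time_s: 15.4
tool_pos: [0.4993, -0.1331, 0.0993]
tool_rot: [180.0, -0.0, 69.2]
force: [-0.4, -0.5, 4.7]
width: 0.0008
gripper_force: 1.8
```

```bash
python3 - <<'E'
from h import *
p=[.4993,-.1331,.099]
print(row(p,69.2,[.5367,-.099,.19],44.2))
E
```

```text
([45.2, 22.9, -91.0], [0, 0, 25.0])
```

Request:
carry_out(steps=[[[0,0,-45],[0,0,0],0],[[0,0,-91],[0,0,0],0],[[45.2,22.9,-91],[0,0,25],0.3],[[45.2,22.9,-91],[0,0,25],0.65],[[45.2,22.9,-91],[0,0,25],0.65],[[45.2,22.9,-91],[0,0,25],0.65],[[45.2,22.9,-91],[0,0,25],0.65],[[45.2,22.9,-91],[0,0,25],0.65],[[45.2,22.9,-91],[0,0,25],0.65],[[45.2,22.9,-91],[0,0,25],0.65]])

```text
time_s: 16.4
tool_pos: [0.5365, -0.0992, 0.1898]
tool_rot: [-180.0, -0.0, 44.2]
force: [-0.2, -0.9, 0.1]
width: 0.0586
gripper_force: 0.0
```

Request:
carry_out(steps=[[[0,0,30],[0,0,0],0.65],[[0,0,50],[0,0,0],0.65],[[0,0,58],[0,0,0],0.65],[[0,0,60],[0,0,0],0.65],[[0,0,60],[0,0,0],0.65],[[0,0,60],[0,0,0],0.65]])

```text
time_s: 17.0
tool_pos: [0.5374, -0.099, 0.1308]
tool_rot: [179.9, -0.1, 44.2]
force: [-0.3, -0.5, -0.0]
width: 0.0603
gripper_force: 0.0
```

Request:
carry_out(steps=[[[0,0,0],[0,0,0],0.45],[[0,0,0],[0,0,0],0.42],[[0,0,0],[0,0,0],0.4],[[0,0,0],[0,0,0],0.38],[[0,0,0],[0,0,0],0.3],[[0,0,0],[0,0,0],0.3],[[0,0,0],[0,0,0],0.3]])

```text
time_s: 17.7
tool_pos: [0.5367, -0.0989, 0.13]
tool_rot: [180.0, -0.0, 44.2]
force: [-1.5, 0.2, 2.1]
width: 0.0353
gripper_force: 30.0
```

Request:
carry_out(steps=[[[0,0,0],[0,0,-3],0.3],[[0,0,0],[0,0,-6],0.3],[[0,0,0],[0,0,-10],0.3],[[0,0,0],[0,0,-14],0.3],[[0,0,0],[0,0,-18],0.3],[[0,0,0],[0,0,-22],0.3],[[0,0,0],[0,0,-26],0.3],[[0,0,0],[0,0,-30],0.3],[[0,0,0],[0,0,-30],0.3],[[0,0,0],[0,0,-30],0.3]])

```text
time_s: 18.7
tool_pos: [0.5371, -0.0992, 0.13]
tool_rot: [179.9, -0.0, 74.1]
force: [0.7, -0.3, 1.6]
width: 0.0354
gripper_force: 30.0
```

```bash
python3 - <<'E'
from h import *
o=r.get_obs();print(o['tool_pos'],o['tool_rot'],o['force'],o['wrist_torque'])
p,d=r.grab_frame('side')
hsv=cv2.cvtColor(p,cv2.COLOR_RGB2HSV);m=cv2.inRange(hsv,(10,120,90),(28,255,255));m[:, :300]=0;m[:,430:]=0;m[:140]=0
k,l,st,ce=cv2.connectedComponentsWithStats(m)
for i in range(1,k):
    if st[i,4]>8: print(st[i],ce[i].round(1))
# expected blob centres for dial turned 0 / 30 deg
for g in(0,30):
  for a in(324,36,180,252):
    A=np.radians(a+39.2+g);print(g,a,proj('side',[[.5367+.055*np.cos(A),-.099+.055*np.sin(A),.062]]).round(0))
E
```

```text
[ 0.53705311 -0.09916474  0.13004272] [ 1.79938063e+02 -9.41374925e-03  7.41330809e+01] [ 0.72985857 -0.31148415  1.55420397] [-0.12284654 -0.10849417 -0.03222929]
[338 168   6   3  10] [340.9 169.4]
[361 168   8   4  21] [365.1 170. ]
[325 178  16  16 138] [331.2 185.7]
[349 188  12  15 130] [353.8 194.7]
0 324 [[331. 179.]]
0 36 [[342. 192.]]
0 180 [[374. 177.]]
0 252 [[350. 171.]]
30 324 [[331. 186.]]
30 36 [[355. 194.]]
30 180 [[366. 172.]]
30 252 [[339. 173.]]
```

The dial follows the gripper: the blank blobs lie where a 30° turn puts them. I'll turn the remaining 42°.

Request:
carry_out(steps=[[[0,0,0],[0,0,-5],0.3],[[0,0,0],[0,0,-10],0.3],[[0,0,0],[0,0,-15],0.3],[[0,0,0],[0,0,-20],0.3],[[0,0,0],[0,0,-25],0.3],[[0,0,0],[0,0,-30],0.3],[[0,0,0],[0,0,-35],0.3],[[0,0,0],[0,0,-39],0.3],[[0,0,0],[0,0,-42],0.3],[[0,0,0],[0,0,-42],0.3]])

```text
time_s: 19.75
tool_pos: [0.5377, -0.0991, 0.13]
tool_rot: [179.9, 0.1, 116.2]
force: [3.5, -0.1, 0.2]
width: 0.0357
gripper_force: 30.0
```

Request:
carry_out(steps=[[[0,0,0],[0,0,0],0.3],[[0,0,0],[0,0,0],0.3],[[0,0,0],[0,0,0],0.3],[[0,0,0],[0,0,0],0.5],[[0,0,0],[0,0,0],0.65],[[0,0,0],[0,0,0],0.65],[[0,0,0],[0,0,0],0.65],[[0,0,0],[0,0,0],0.65]])

```text
time_s: 20.55
tool_pos: [0.536, -0.0988, 0.1297]
tool_rot: [-179.9, -0.0, 116.2]
force: [-0.8, -0.7, 1.2]
width: 0.0602
gripper_force: 0.0
```

Request:
carry_out(steps=[[[0,0,-20],[0,0,0],0.65],[[0,0,-50],[0,0,0],0.65],[[0,0,-90],[0,0,0],0.65],[[0,0,-120],[0,0,0],0.65],[[0,0,-120],[0,0,0],0.65],[[0,0,-120],[0,0,0],0.65],[[0,0,-120],[0,0,0],0.65]])

```text
time_s: 21.25
tool_pos: [0.5355, -0.099, 0.2484]
tool_rot: [-179.8, -0.1, 116.2]
force: [0.2, 0.2, -0.8]
width: 0.0607
gripper_force: 0.0
```

```bash
python3 - <<'E'
from h import *
o=r.get_obs();print(o['tool_pos'],o['tool_rot'],o['force'])
p,d=r.grab_frame('side');s=np.load('side0.npz')
for q in(p,s['p']):
  hsv=cv2.cvtColor(q,cv2.COLOR_RGB2HSV);m=cv2.inRange(hsv,(10,120,90),(28,255,255));m[:, :300]=0;m[:,430:]=0;m[:140]=0
  k,l,st,ce=cv2.connectedComponentsWithStats(m)
  for i in range(1,k):
    if st[i,4]>8: print(st[i],ce[i].round(1))
for g in(65,72,79):
  for a in(324,36,180): A=np.radians(a+39.2+g);print(g,a,proj('side',[[.5367+.055*np.cos(A),-.099+.055*np.sin(A),.062]]).round(1))
a=cv2.resize(p[130:230,310:430],None,fx=5,fy=5,interpolation=cv2.INTER_CUBIC)
cv2.imwrite('pics/e0.png',cv2.convertScaleAbs(a,alpha=1.4)[:,:,::-1])
E
```

```text
[ 0.53545259 -0.09904686  0.24841568] [-1.79836246e+02 -9.73478000e-02  1.16217099e+02] [ 0.22336478  0.23358766 -0.8152684 ]
[325 177  10  11  97] [329.5 181.6]
[364 185  12  14 126] [369.7 191.5]
[337 186  11  15 128] [341.8 193.3]
[325 177  10  11  94] [329.4 181.6]
[337 186  11  15 126] [341.7 193.3]
[350 261  13  12 100] [355.6 266.7]
[353 282   6   3  11] [355.5 283. ]
65 324 [[339.9 191.5]]
65 36 [[368.3 191.6]]
65 180 [[352.7 170.4]]
72 324 [[342.4 192.4]]
72 36 [[370.5 190.6]]
72 180 [[349.9 170.5]]
79 324 [[345.1 193. ]]
79 36 [[372.3 189.5]]
79 180 [[347.3 170.7]]
```

View pics/e0.png

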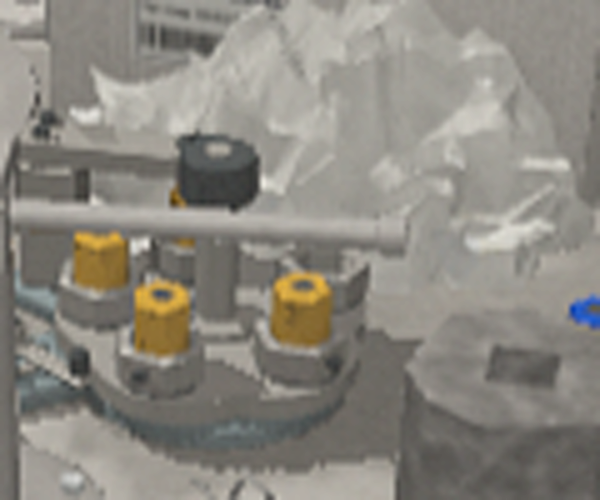

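The blanks stand on exactly the earlier click positions (329.5,181.6) and (341.8,193.3). The loaded blank is behind the knob, under the bush at (183,215), and the gripper is clear.

Request:
carry_out(steps=[[[0,0,0],[0,0,0],0.65],[[0,0,0],[0,0,0],0.65],[[0,0,0],[0,0,0],0.65]])

```text
time_s: 21.6
tool_pos: [0.5364, -0.0989, 0.2493]
tool_rot: [-180.0, -0.0, 116.2]
force: [-1.1, 0.0, 0.4]
width: 0.0607
gripper_force: 0.0
```

```bash
python3 -c "
from cell import r
print(r.hand_in())"
```

```text
the job is handed in; nothing more can be done
None
```

The brass blank is home in the load nest (its top touched at about 74 mm), the dial rests one click counter-clockwise with the blank under the guide bush, the gripper is clear, and the job was handed in at about 22 s; no verdict was returned.

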